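# Carry the sample bottles over in reverse order

### The job

Move the four amber sample bottles from the cups of the white rack into the blue carrying tray, one per compartment and in reverse order counted from the carrying loops: the bottle that starts next to the rack's loop goes into the compartment farthest from the tray's loop, the next into the next, and so on, until the one that starts farthest from the rack's loop stands next to the tray's loop. Set each bottle down gently so that it stands upright on the compartment floor; do not drop or tip any bottle, and leave the wash bottle, the beaker and the dish where they are.

Things in the scene. Friction and masses are not known exactly. Their poses are not given: they have to be found in the camera images.
- bottle_disc: Loose upright amber glass sample bottle, about 90 g: round body 34 mm across up to 36 mm, narrowing to a 14 mm neck at 44 mm, then from 48 mm up a rigid white cap, a wide round cap 36 mm across and 30 mm tall (bottle 78 mm tall in all). Grip the cap. Origin: centre of the underside; z up.
- bottle_square: Loose upright amber glass sample bottle, about 90 g: round body 34 mm across up to 36 mm, narrowing to a 14 mm neck at 44 mm, then from 48 mm up a rigid white cap, a square cap 28 x 28 mm and 30 mm tall, its sides along the bottle's x and y (78 mm tall in all). Grip the cap. Origin: centre of the underside; z up.
- bottle_slim: Loose upright amber glass sample bottle, about 90 g: round body 34 mm across up to 36 mm, narrowing to a 14 mm neck at 44 mm, then from 48 mm up a rigid white cap, a slim round cap only 18 mm across and 40 mm tall (88 mm tall in all). Grip the cap. Origin: centre of the underside; z up.
- bottle_bar: Loose upright amber glass sample bottle, about 90 g: round body 34 mm across up to 36 mm, narrowing to a 14 mm neck at 44 mm, then from 48 mm up a rigid white cap, a flat paddle-shaped cap 16 mm thick along the bottle's x, 40 mm long along its y and 30 mm tall (78 mm tall in all). Grip the cap. Origin: centre of the underside; z up.
- cup_disc: Fixed white square cup in which bottle_disc stands at the start: 55 mm square outside, 22 mm high, walls and floor 2.5 mm thick. The four cups look alike, and stand in a row touching on the rack, in an order that varies. It stays where it is, so it marks where that bottle started. Origin: centre of the underside, 6 mm above the table.
- cup_square: Fixed white square cup in which bottle_square stands at the start: 55 mm square outside, 22 mm high, walls and floor 2.5 mm thick. The four cups look alike, and stand in a row touching on the rack, in an order that varies. It stays where it is, so it marks where that bottle started. Origin: centre of the underside, 6 mm above the table.
- cup_slim: Fixed white square cup in which bottle_slim stands at the start: 55 mm square outside, 22 mm high, walls and floor 2.5 mm thick. The four cups look alike, and stand in a row touching on the rack, in an order that varies. It stays where it is, so it marks where that bottle started. Origin: centre of the underside, 6 mm above the table.
- cup_bar: Fixed white square cup in which bottle_bar stands at the start: 55 mm square outside, 22 mm high, walls and floor 2.5 mm thick. The four cups look alike, and stand in a row touching on the rack, in an order that varies. It stays where it is, so it marks where that bottle started. Origin: centre of the underside, 6 mm above the table.
- rack: White base plate, fixed, 68 x 236 x 6 mm, carrying the four cups in a row along its y axis, centred at y = -84, -28, 28 and 84 mm on its middle line. A horizontal carrying loop sticks out about 50 mm from its +y end, so the place at y = 84 mm is the one next to the loop. Origin: centre of the underside, on the table; z up. It may lie at any yaw.
- tray: Blue carrying tray, fixed, empty at the start, 60 x 228 mm and 22 mm high with a 4 mm floor and 4 mm walls: four square compartments 52 mm wide inside, in a row along its y axis, centred at y = -84, -28, 28 and 84 mm on its middle line. A horizontal carrying loop sticks out about 50 mm from its +y end, so the compartment at y = 84 mm is the one next to the loop. Origin: centre of the underside, on the table; z up. It may lie at any yaw.
- wash_bottle: Bystander, loose: white squeeze bottle with a red cap and bent spout, 68 mm across, about 190 mm tall, beside the work at the right. Origin: centre of the underside.
- beaker: Bystander, loose: clear glass beaker, 70 mm across, 85 mm tall, on the far side of the work. Origin: centre of the underside.
- dish: Bystander, loose: closed flat round clear dish, 80 mm across, 16 mm tall, beside the work at the left. Origin: centre of the underside.
Mind the look-alikes: they are no part of the job. Leave any black, red or yellow look-alike of the bottle_square alone.

How it is judged:
By the outcome, as a careful person would: the job done as asked, in the order asked, and still so for the second after the job is handed in, with the robot touching nothing.
It also fails if it takes over 102 s, if anything falls off the work surface, if the arm or the gripper's body presses on something with over 40 N, if the wrist force passes 120 N, or if a joint passes its speed limit or range.

### The arm

A 7-joint arm with a two-finger parallel gripper is mounted at the origin on the work surface. World frame = base frame: x ahead of the robot, y to its left, z up, the work surface at z = 0. Lengths are in m, angles in rad, forces in N, time in s.
With the tool pointing down it reaches from about 0.4 to 0.875 m from the base axis. Payload 19.3 kg.
Tool frame: the origin (TCP) lies between the finger pads; the fingertips stand 17 mm ahead of it and the grasp point (between the pads) lies 2 mm behind it (bot.tips_ahead is the z of the fingertips in the tool frame, in m); z points along the fingers, y is the direction in which the jaws open and shut (so a half turn about z gives the same grasp; the last joint's range is limited). The gripper opens to 85 mm and grips with 20 to 120 N. Pads are 22 mm wide; open, the fingers measure 114 mm over their backs; the gripper's body (76 mm by 85 mm) begins 54 mm behind the grasp point. The pads swing forward as they close: fully open they stand 13 mm farther back than shut.
Start: joints at [-1.171, 0.521, -0.036, 1.599, 0.021, 1.021, -0.113], TCP at [0.283, 0.557, 0.248] pointing down, gripper open.
Joint ranges: [-2.91, 2.91], [-0.3, 2.13], [-1.5, 1.42], [0.17, 2.43], [-1.26, 4.41], [0.16, 1.93], [-2.52, 2.52]. Speed limits (rad/s): [1.89, 1.89, 2.39, 2.39, 3.01, 3.01, 3.01].

### API

Orientations are given as [roll, pitch, yaw] about the fixed x, y, z axes, in that order (R = Rz(yaw) Ry(pitch) Rx(roll)).
In Python, from workcell import telemetry, cams, job, bot gives the robot as it stands.
- The arm moves only by the tool arm_command, never from a script. Its argument "deltas" is a list of rows, each a list of 7 numbers: the opening, from -1 (shut) to 1 (fully open), so that 0 is half open, then the shift along the tool's x, y, z normalised to -1 to 1, where 1 is 150 mm, then the turn, a rotation vector about the tool's x, y, z normalised to -1 to 1, where 1 is 45 degrees. In form: [[hand, tx, ty, tz, rx, ry, rz], ...]. A call has 1 to 8 rows; each row is the pose to reach, as a shift and turn from the pose commanded when the call began, along the tool's axes at that moment; what a row does not reach only later rows make up. A row lasts 1/8 s, in which the tool goes at most 62.5 mm and 10.7 degrees, less where a joint would pass 70% of its speed; a pose out of reach is approached as far as the arm can. A call with a number of a shift or a turn outside -1 to 1 is refused whole. A call with a gripper value outside its range is refused whole. The fingers move at their own pace and stop on an object; "newtons" is the grip in N (left out, the last holds). Time passes only in rows, so rows that repeat a pose let the fingers close. It gives the time, the measured TCP pose, the force and the opening at its end, in the units of the state.
- telemetry.observe(): the state, without advancing time (a new reading comes with each control period).
- cams.grab_frame(name): name is "side" or "top" or "wrist"; returns the picture (480x640x3 uint8, blue, green, red); there is no depth.
- cams.get_calibration(name): a dict with "fx", "fy", "cx", "cy" (pixels), "R" (3x3) and "t" (3): a world point X has camera coordinates R X + t. Camera axes: x right, y down, z forward; pixel columns grow to the right and rows downward; lengths in m; the calibration is good to about 2 mm. The wrist camera is an equidistant fisheye: a pixel r from the principal point sees the ray r / f radians off the axis. A picture is of the moment at which its call begins: read the wrist's pose just before it. get_calibration takes no time and is no camera call; for the wrist camera it gives the pose at the moment of the call.
- job.job_done(): hands the job in, once; it reports no verdict.
The state is a dict: "clock": time; "qpos": joint angles; "qd": joint speeds; "joint_efforts": joint torques, N m; "position": TCP position; "tool_rot": TCP orientation; "force": force on the tool from outside, world axes, zero at the start; "moment": the same for the moment, N m; "grip_width": finger opening in m.
Only numpy, scipy, OpenCV 4.12 (cv2) and the standard library are available. Lean on these libraries where they do the work, as an engineer would, in place of code of your own. Each camera call takes 0.05 s, during which the arm holds its last target.

## Working session

There is one attempt and no reset: what is moved stays moved. The work goes in short steps, Python scripts to look and compute and a tool call to move; the robot and the scene stay as the last step left them, time stands still between calls to the robot, and variables do not carry over. Pictures are saved under pics/ and viewed, and the job is handed in when it is done.

Besides the shell and the picture viewer there is one more tool, called after "Call:" by a JSON object that holds its "op" and its "data", one argument or row to a line. arm_command: Moves the arm, as the interface text tells. Its arguments: {"type":"object","properties":{"deltas":{"type":"array","items":{"type":"array","items":{"type":"number"}}},"newtons":{"type":"number"}},"required":["deltas"]}

```bash
mkdir -p pics; ls; python3 - <<'E'
from workcell import telemetry,cams,job,bot
import cv2,numpy as np
s=telemetry.observe();print({k:np.round(v,3).tolist() for k,v in s.items()}); print(bot.tips_ahead)
for n in("top","side","wrist"):
    c=cams.get_calibration(n);print(n,{k:np.round(v,4).tolist() for k,v in c.items()})
    cv2.imwrite(f"pics/{n}0.png",cams.grab_frame(n))
E
```

```text
pics
{'clock': 0.0, 'qpos': [-1.171, 0.522, -0.036, 1.6, 0.021, 1.021, -0.113], 'qd': [-0.001, -0.001, 0.0, -0.001, 0.001, -0.002, 0.0], 'joint_efforts': [-0.001, -92.71, 1.979, -36.994, 0.018, 0.008, -0.0], 'position': [0.283, 0.557, 0.248], 'tool_rot': [-3.14, 0.0, 2.672], 'force': [-0.043, 0.77, 0.972], 'moment': [0.027, 0.043, -0.043], 'grip_width': 0.086}
0.017
top {'fx': 447.6626, 'fy': 447.6626, 'cx': 325.1994, 'cy': 244.7217, 'R': [[0.1464, -0.9892, -0.0007], [-0.9691, -0.1433, -0.2006], [0.1983, 0.0301, -0.9797]], 't': [-0.0773, 0.6074, 0.9535]}
side {'fx': 589.0497, 'fy': 589.0497, 'cx': 319.5313, 'cy': 238.2784, 'R': [[0.7183, -0.6957, 0.0051], [-0.3788, -0.3973, -0.8359], [0.5835, 0.5985, -0.5489]], 't': [-0.4294, 0.2773, 1.0315]}
wrist {'fx': 371.6483, 'fy': 371.6483, 'cx': 319.4015, 'cy': 237.7033, 'R': [[0.4519, 0.8921, -0.0026], [0.8466, -0.428, 0.3165], [0.2812, -0.1452, -0.9486]], 't': [-0.6242, -0.0424, 0.3817]}
```

View pics/top0.png

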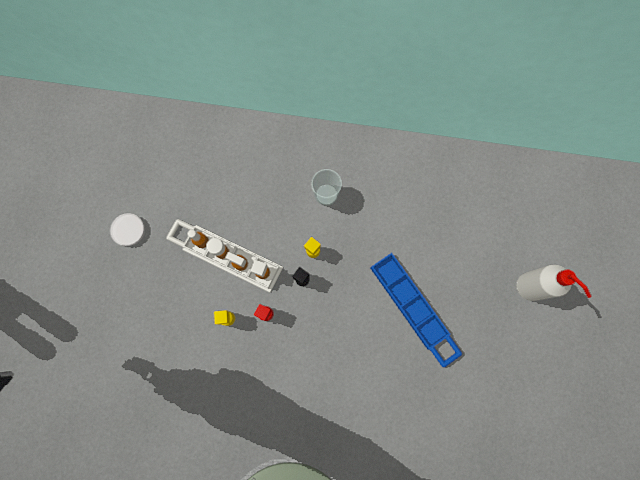

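View pics/side0.png

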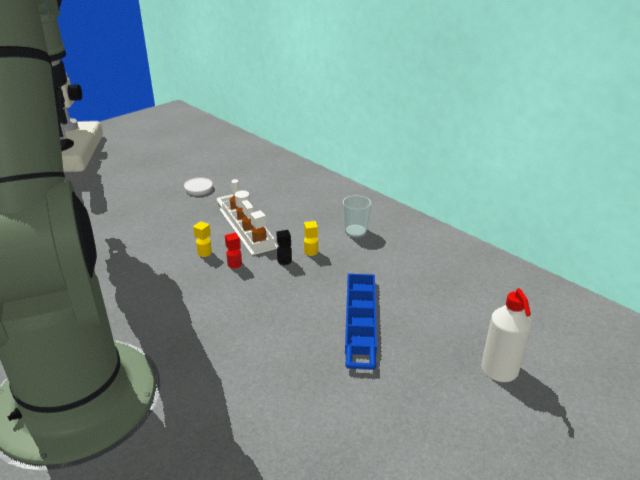

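View pics/wrist0.png

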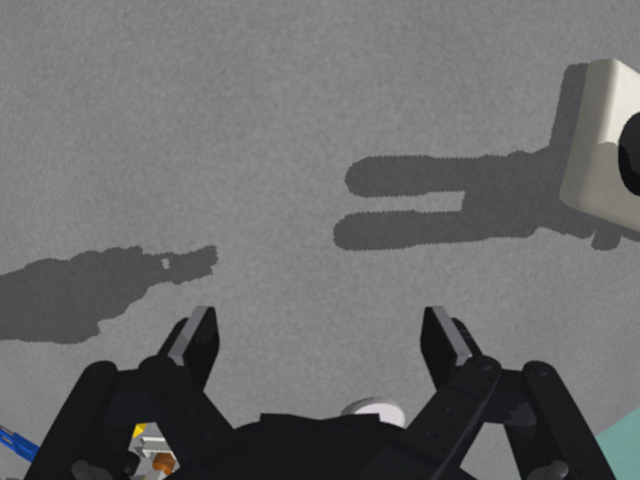

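The rack's loop is at its left end (top view, about 180,231). From the loop, the caps run slim (193,234), disc (216,246), bar (235,258), square (261,269). The tray's loop is at its lower right end (447,350). Next I'll look at enlarged crops.

```bash
python3 - <<'E'
import cv2
im=cv2.imread("pics/top0.png")
cv2.imwrite("pics/tr.png",cv2.resize(im[205:305,160:320],None,fx=5,fy=5,interpolation=cv2.INTER_CUBIC))
cv2.imwrite("pics/tt.png",cv2.resize(im[245:375,360:480],None,fx=4.5,fy=4.5,interpolation=cv2.INTER_CUBIC))
im=cv2.imread("pics/side0.png")
cv2.imwrite("pics/sr.png",cv2.resize(im[170:275,180:330],None,fx=5,fy=5,interpolation=cv2.INTER_CUBIC))
cv2.imwrite("pics/st.png",cv2.resize(im[265:380,330:400],None,fx=5,fy=5,interpolation=cv2.INTER_CUBIC))
E
```

```text
(no output)
```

View pics/tr.png

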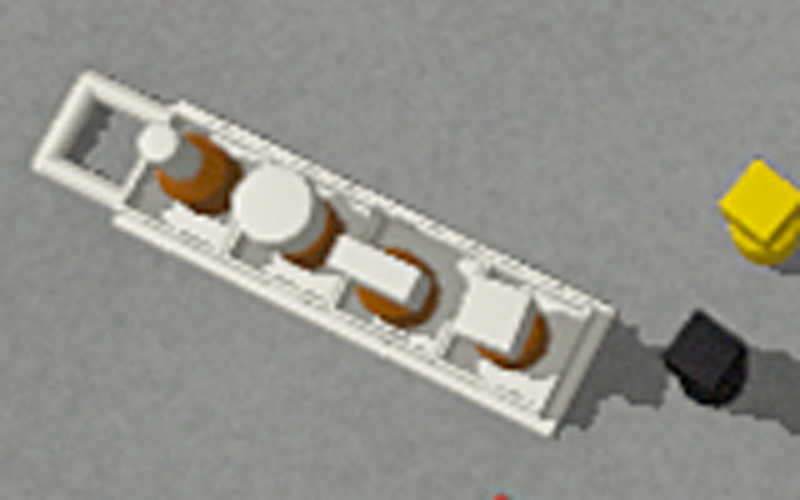

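View pics/tt.png

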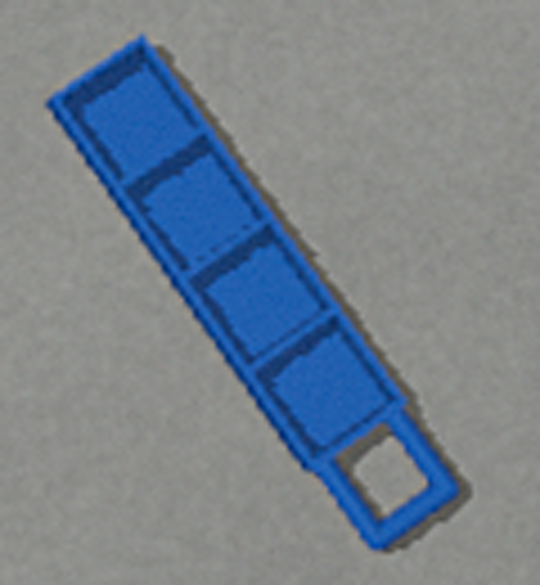

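View pics/sr.png

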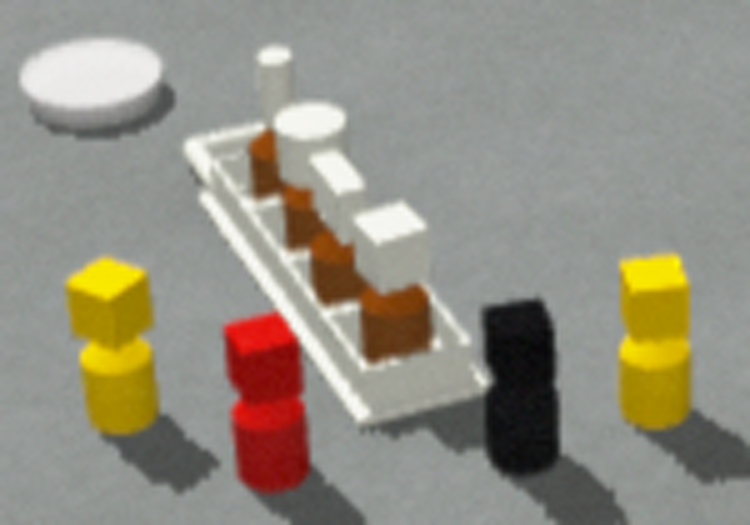

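View pics/st.png

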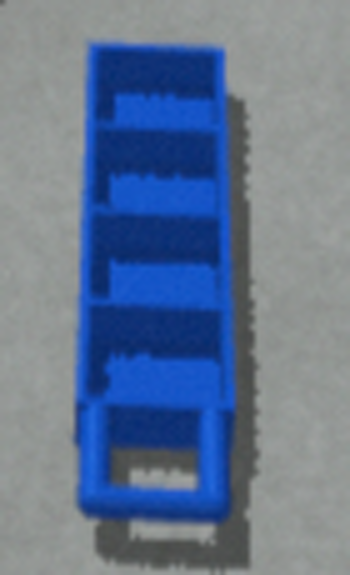

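```bash
cat > h.py <<'E'
from workcell import telemetry,cams,job,bot
import cv2,numpy as np
def onz(name,u,v,z,c=None):
    c=c or cams.get_calibration(name);R=np.array(c["R"]);t=np.array(c["t"])
    x=(u-c["cx"])/c["fx"];y=(v-c["cy"])/c["fy"]
    if name=="wrist":
        r=np.hypot(x,y);d=np.array([x/r*np.sin(r),y/r*np.sin(r),np.cos(r)])
    else: d=np.array([x,y,1])
    d=R.T@d;o=-R.T@t
    return o+d*(z-o[2])/d[2]
def proj(name,X,c=None):
    c=c or cams.get_calibration(name);p=np.array(c["R"])@np.array(X)+np.array(c["t"])
    if name=="wrist":
        r=np.hypot(p[0],p[1]);th=np.arctan2(r,p[2]);q=p[:2]/r*th
    else:q=p[:2]/p[2]
    return np.array([c["cx"]+c["fx"]*q[0],c["cy"]+c["fy"]*q[1]])
E
python3 - <<'E'
from h import *
f=lambda u,v,x0,y0,s:(x0+(u+.5)/s-.5,y0+(v+.5)/s-.5)
np.set_printoptions(precision=4,suppress=True)
T={}
for n,u,v,z in[("slim",158,142,.0965),("disc",273,204,.0865),("bar",378,268,.0865),("sq",493,313,.0865)]:
    T[n]=onz("top",*f(u,v,160,205,5),z);print(n,T[n])
for n,u,v,z in[("slim",275,54,.0965),("disc",311,120,.0865),("bar",337,171,.0865),("sq",390,220,.0865)]:
    print("side",n,onz("side",*f(u,v,180,170,5),z))
print("bar corners",[onz("top",*f(u,v,160,205,5),.0865)[:2] for u,v in[(345,235),(427,270),(410,302),(333,268)]])
print("sq corners",[onz("top",*f(u,v,160,205,5),.0865)[:2] for u,v in[(472,275),(532,298),(512,350),(457,325)]])
C=[onz("top",*f(u,v,360,245,4.5),.022) for u,v in[(143,37),(48,103),(310,468),(405,400)]]
print(C,np.mean(C,0),[np.linalg.norm(C[i]-C[i-1]) for i in range(4)])
# rack base corners z=.006
print("rack",[onz("top",*f(u,v,160,205,5),z)[:2] for u,v,z in[(180,102,.028),(618,310,.028),(553,436,.006),(113,222,.006)]])
for n,p in(("red",(263,312)),("blk",(300,277)),("yel1",(223,317)),("yel2",(312,246)),("beaker",(326,175)),("dish",(127,228))):print(n,onz("top",*p,.078)[:2])
E
```

```text
slim [0.5881 0.3068 0.0965]
disc [0.5698 0.2541 0.0865]
bar [0.5483 0.2028 0.0865]
sq [0.5361 0.1493 0.0865]
side slim [0.59   0.3047 0.0965]
side disc [0.5711 0.2517 0.0865]
side bar [0.5489 0.2026 0.0865]
side sq [0.5383 0.149  0.0865]
bar corners [array([0.5607, 0.22  ]), array([0.5506, 0.1814]), array([0.5355, 0.1861]), array([0.5454, 0.2224])]
sq corners [array([0.5513, 0.1614]), array([0.5451, 0.1336]), array([0.5212, 0.1382]), array([0.5285, 0.1639])]
[array([ 0.6237, -0.143 ,  0.022 ]), array([ 0.582 , -0.0984,  0.022 ]), array([ 0.4182, -0.2513,  0.022 ]), array([ 0.4584, -0.2952,  0.022 ])] [ 0.5206 -0.197   0.022 ] [np.float64(0.2247283505587829), np.float64(0.06114563996927229), np.float64(0.2240652246042427), np.float64(0.059569515456505295)]
rack [array([0.6213, 0.3237]), array([0.5535, 0.1023]), array([0.4932, 0.1251]), array([0.5631, 0.3507])]
red [0.4422 0.1233]
blk [0.5292 0.0561]
yel1 [0.4191 0.2068]
yel2 [0.6017 0.0406]
beaker [0.7713 0.0341]
dish [0.5817 0.4582]
```

```bash
cat >> h.py <<'E'
def plan(xyz,yawdeg):
    s=telemetry.observe();p=np.array(s["position"]);r=s["tool_rot"]
    from scipy.spatial.transform import Rotation as Ro
    R=Ro.from_euler("xyz",r);T=Ro.from_euler("xyz",[np.pi,0,np.radians(yawdeg)])
    d=R.inv().apply(np.array(xyz)-p)/.15; w=(R.inv()*T).as_rotvec()/np.radians(45)
    print("t",round(s["clock"],2),"pos",p.round(4),"yaw",round(np.degrees(r[2]),1),"shift",d.round(3),"turn",w.round(3),"F",np.round(s["force"],1),"w",round(s["grip_width"],4),"q",np.round(s["qpos"],2))
RACK=73.;
TC=np.array([.5206,-.197]);TD=np.array([-.7333,-.6799])
def comp(y):return TC+TD*y
E
python3 -c "
from h import *
plan([.57,.25,.25],73);print([comp(y).round(4) for y in(-.084,-.028,.028,.084)])"
```

```text
t 0.15 pos [0.2829 0.5571 0.2479] yaw 153.1 shift [-2.634 -0.959 -0.013] turn [-1.00e-03  1.00e-03  1.78e+00] F [0.1 0.7 0.5] w 0.0855 q [-1.17  0.52 -0.04  1.6   0.02  1.02 -0.11]
[array([ 0.5822, -0.1399]), array([ 0.5411, -0.178 ]), array([ 0.5001, -0.216 ]), array([ 0.459 , -0.2541])]
```

Call:
{"op": "arm_command", "data": {
  "deltas": [
    [1,-0.4,-0.15,0,0,0,0.2],
    [1,-0.8,-0.3,0,0,0,0.4],
    [1,-1,-0.38,0,0,0,0.6],
    [1,-1,-0.38,0,0,0,0.8],
    [1,-1,-0.38,0,0,0,0.9]
  ]
}}

```text
clock: 0.78
position: [0.3912, 0.4381, 0.2482]
tool_rot: [-3.141, 0.0, 1.96]
force: [-0.1, 0.8, -0.8]
grip_width: 0.0856
```

```bash
python3 -c "
from h import *
plan([.55,.25,.25],73)"
```

```text
t 0.78 pos [0.3912 0.4381 0.2482] yaw 112.3 shift [-1.562  0.504 -0.012] turn [-0.     0.     0.874] F [-0.1  0.8 -0.8] w 0.0856 q [-1.05  0.47  0.16  1.71 -0.08  0.97 -0.48]
```

Call:
{"op": "arm_command", "data": {
  "deltas": [
    [1,-0.4,0.13,0,0,0,0.2],
    [1,-0.8,0.25,0,0,0,0.4],
    [1,-1,0.4,0,0,0,0.6],
    [1,-1,0.5,0,0,0,0.8],
    [1,-1,0.5,0,0,0,0.87],
    [1,-1,0.5,0,0,0,0.87]
  ]
}}

```text
clock: 1.52
position: [0.5176, 0.3288, 0.248]
tool_rot: [-3.141, 0.001, 1.282]
force: [-0.5, -0.4, -0.1]
grip_width: 0.0854
```

```bash
python3 -c "
from h import *
plan([.54,.2,.25],73)
c=cams.get_calibration('wrist');im=cams.grab_frame('wrist');cv2.imwrite('pics/w1.png',im)
import json;print({k:np.round(v,4).tolist() for k,v in c.items() if k in 'Rt'})"
```

```text
t 1.52 pos [0.5176 0.3288 0.248 ] yaw 73.5 shift [-0.78   0.387 -0.013] turn [-0.     0.001  0.01 ] F [-0.5 -0.4 -0.1] w 0.0854 q [-0.9   0.53  0.35  1.65 -0.2   1.   -0.77]
{'R': [[0.9589, -0.2839, -0.0011], [-0.2687, -0.9089, 0.319], [-0.0915, -0.3056, -0.9478]], 't': [-0.403, 0.3962, 0.5284]}
```

View pics/w1.png

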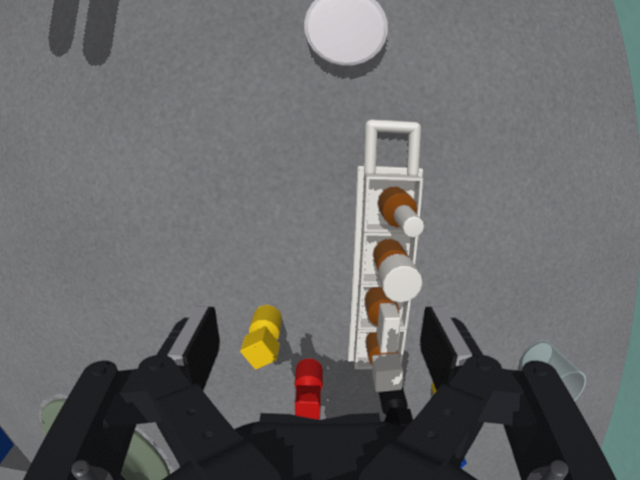

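The wrist view from above shows the loop at the top. The cap tops are slim (412,226), disc (401,282), bar (390,327) and square (387,376). I'll check these against the top-camera values.

```bash
python3 - <<'E'
import cv2
im=cv2.imread("pics/w1.png")
cv2.imwrite("pics/w1c.png",cv2.resize(im[105:405,330:440],None,fx=2,fy=2,interpolation=cv2.INTER_CUBIC))
from h import *
c=cams.get_calibration("wrist")
for n,u,v,z in[("slim",412,226,.0965),("disc",401,282,.0865),("bar",390,327,.0865),("sq",387,376,.0865)]:print(n,onz("wrist",u,v,z,c).round(4))
E
```

```text
slim [0.5879 0.3063 0.0965]
disc [0.57   0.2554 0.0865]
bar [0.5512 0.213  0.0865]
sq [0.537  0.1555 0.0865]
```

View pics/w1c.png

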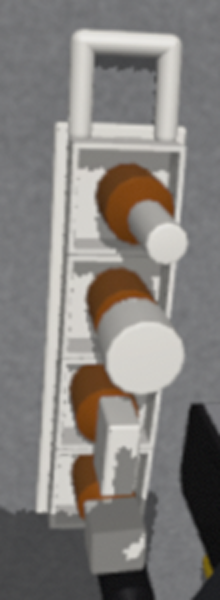

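```bash
python3 -c "
from h import *
plan([.5885,.3060,.14],73);plan([.5885,.3060,.073],73)"
```

```text
t 1.57 pos [0.5176 0.3288 0.2481] yaw 73.5 shift [-0.012  0.497  0.721] turn [-0.     0.001  0.012] F [ 0.7 -0.2  0.4] w 0.0853 q [-0.9   0.53  0.35  1.65 -0.2   1.   -0.77]
t 1.57 pos [0.5176 0.3288 0.2481] yaw 73.5 shift [-0.011  0.497  1.167] turn [-0.     0.001  0.012] F [ 0.7 -0.2  0.4] w 0.0853 q [-0.9   0.53  0.35  1.65 -0.2   1.   -0.77]
```

Call:
{"op": "arm_command", "data": {
  "deltas": [
    [1,-0.012,0.25,0.1,0,0,0.012],
    [1,-0.012,0.497,0.3,0,0,0.012],
    [1,-0.012,0.497,0.6,0,0,0.012],
    [1,-0.012,0.497,0.72,0,0,0.012],
    [1,-0.012,0.497,0.72,0,0,0.012]
  ]
}}

```text
clock: 2.2
position: [0.5881, 0.306, 0.14]
tool_rot: [-3.14, 0.001, 1.273]
force: [0.7, 0.6, 0.7]
grip_width: 0.0851
```

```bash
python3 -c "
from h import *
plan([.5885,.3060,.073],73)
im=cams.grab_frame('wrist');cv2.imwrite('pics/w2.png',im)"
```

```text
t 2.2 pos [0.5881 0.306  0.14  ] yaw 73.0 shift [0.001 0.003 0.446] turn [-0.001  0.001 -0.001] F [0.7 0.6 0.7] w 0.0851 q [-0.76  0.73  0.31  1.59 -0.27  0.87 -0.65]
```

View pics/w2.png

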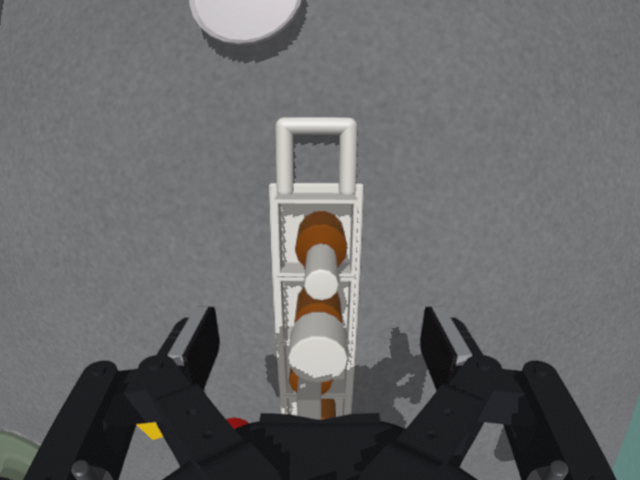

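```bash
python3 -c "
from h import *
print(onz('wrist',321,285,.0965),onz('wrist',318,355,.0865))"
```

```text
[0.58947541 0.30496819 0.0965    ] [0.57276472 0.25597906 0.0865    ]
```

Call:
{"op": "arm_command", "data": {
  "deltas": [
    [1,0,0.003,0.2,0,0,0],
    [1,0,0.003,0.38,0,0,0],
    [1,0,0.003,0.446,0,0,0],
    [0,0,0.003,0.446,0,0,0],
    [-0.4,0,0.003,0.446,0,0,0],
    [-1,0,0.003,0.446,0,0,0],
    [-1,0,0.003,0.446,0,0,0],
    [-1,0,0.003,0.446,0,0,0]
  ],
  "newtons": 30
}}

```text
clock: 3.25
position: [0.5894, 0.3059, 0.074]
tool_rot: [3.141, -0.001, 1.272]
force: [-1.9, 0.8, 5.5]
grip_width: 0.0172
```

Call:
{"op": "arm_command", "data": {
  "deltas": [
    [-1,0,0,0,0,0,0],
    [-1,0,0,0,0,0,0],
    [-1,0,0,0,0,0,0],
    [-1,0,0,0,0,0,0]
  ],
  "newtons": 30
}}

```text
clock: 3.75
position: [0.5894, 0.3059, 0.074]
tool_rot: [3.141, -0.001, 1.272]
force: [-0.4, -0.2, 6.7]
grip_width: 0.0173
```

Call:
{"op": "arm_command", "data": {
  "deltas": [
    [-1,0,0,-0.06,0,0,0],
    [-1,0,0,-0.2,0,0,0],
    [-1,0,0,-0.45,0,0,0],
    [-1,0,0,-0.75,0,0,0],
    [-1,0,0,-1,0,0,0],
    [-1,0,0,-1,0,0,0]
  ]
}}

```text
clock: 4.5
position: [0.5903, 0.3061, 0.2278]
tool_rot: [3.138, -0.004, 1.272]
force: [-0.5, -0.3, -1.6]
grip_width: 0.0173
```

```bash
python3 -c "
from h import *
plan([*comp(-.084),.22],43);
im=cams.grab_frame('wrist');cv2.imwrite('pics/w3.png',im)
im=cams.grab_frame('side');cv2.imwrite('pics/s3.png',im)"
```

```text
t 4.5 pos [0.5903 0.3061 0.2278] yaw 72.9 shift [-2.858  0.823  0.043] turn [ 0.003 -0.007  0.664] F [-0.5 -0.3 -1.6] w 0.0173 q [-0.78  0.63  0.35  1.52 -0.24  1.02 -0.68]
```

View pics/w3.png

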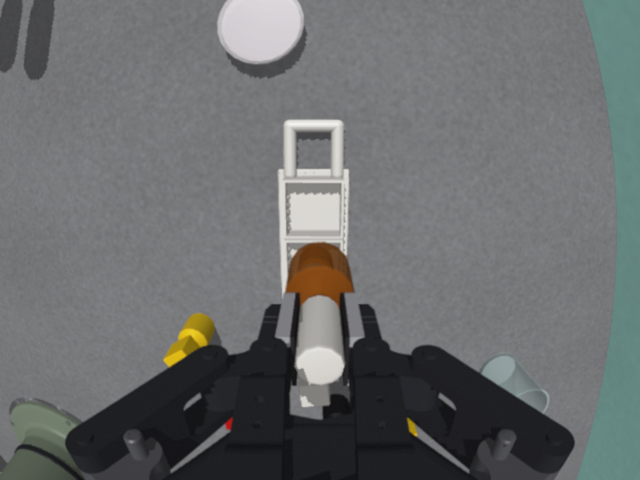

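Call:
{"op": "arm_command", "data": {
  "deltas": [
    [-1,-0.15,0.04,0,0,0,0],
    [-1,-0.45,0.13,0,0,0,0],
    [-1,-0.75,0.21,0,0,0,0],
    [-1,-1,0.29,0,0,0,0.1]
  ]
}}

```text
clock: 5.1
position: [0.5858, 0.1465, 0.2229]
tool_rot: [-3.141, 0.001, 1.191]
force: [0.2, 0.2, 0.2]
grip_width: 0.0172
```

Call:
{"op": "arm_command", "data": {
  "deltas": [
    [-1,-0.3,0.09,0,0,0,0],
    [-1,-0.6,0.18,0,0,0,0.1],
    [-1,-0.9,0.27,0,0,0,0.2],
    [-1,-1,0.3,0,0,0,0.3]
  ]
}}

```text
clock: 5.6
position: [0.5719, -0.0107, 0.2231]
tool_rot: [-3.141, 0.002, 0.951]
force: [0.2, 0.8, -1.1]
grip_width: 0.0171
```

```bash
python3 -c "
from h import *
plan([*comp(-.084),.22],43)"
```

```text
t 5.6 pos [ 0.5719 -0.0107  0.2231] yaw 54.5 shift [-0.661  0.556  0.021] turn [-0.     0.002  0.255] F [ 0.2  0.8 -1.1] w 0.0171 q [-0.41  0.51  0.45  1.79 -0.27  0.91 -0.45]
```

Call:
{"op": "arm_command", "data": {
  "deltas": [
    [-1,-0.25,0.21,0,0,0,0.1],
    [-1,-0.5,0.42,0,0,0,0.2],
    [-1,-0.661,0.556,0.02,0,0,0.255],
    [-1,-0.661,0.556,0.02,0,0,0.255],
    [-1,-0.661,0.556,0.02,0,0,0.255]
  ]
}}

```text
clock: 6.22
position: [0.5838, -0.1354, 0.2199]
tool_rot: [-3.141, 0.001, 0.758]
force: [0.7, 0.2, -0.4]
grip_width: 0.0169
```

```bash
python3 -c "
from h import *
plan([*comp(-.084),.07],43)
c=cams.get_calibration('wrist');im=cams.grab_frame('wrist');cv2.imwrite('pics/w4.png',im)
for y in(-.084,-.028,.028,.084):print(proj('wrist',[*comp(y),.004],c))
N=np.array([TD[1],-TD[0]]);print([proj('wrist',[*(TC+TD*a+N*b),.022],c).round(0) for a,b in((-.114,.03),(-.114,-.03),(.114,-.03),(.114,.03))])"
```

```text
t 6.22 pos [ 0.5838 -0.1354  0.2199] yaw 43.4 shift [-0.028  0.016  0.999] turn [-0.001  0.001  0.009] F [ 0.7  0.2 -0.4] w 0.0169 q [-0.21  0.56  0.5   1.72 -0.32  0.94 -0.4 ]
[321.6648304  208.75028366]
[320.92808892 263.43490176]
[320.24829536 312.1918194 ]
[319.64008117 354.54079861]
[array([288., 181.]), array([356., 181.]), array([346., 385.]), array([293., 384.])]
```

View pics/w4.png

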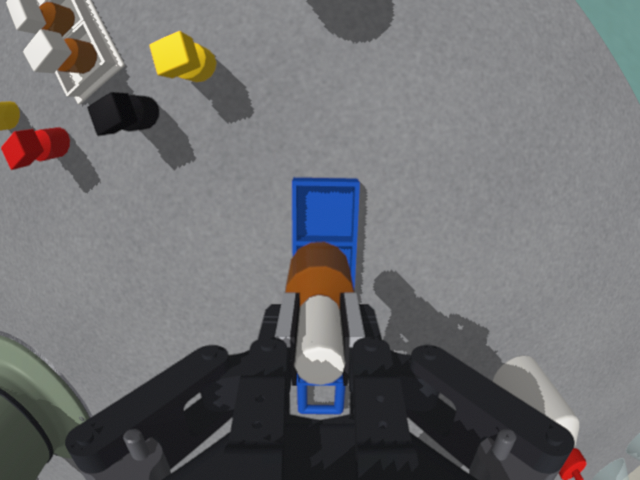

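```bash
python3 -c "
from h import *
for u,v in((90,44),(222,48),(80,405),(234,406)):print(onz('side',330+u/5-.4,265+v/5-.4,.022).round(4))
for u,v in((292,180),(360,180)):print(onz('wrist',u,v,.022).round(4))
im=cv2.imread('pics/w4.png');cv2.imwrite('pics/w4c.png',cv2.resize(im[165:265,270:380],None,fx=6,fy=6,interpolation=2))
"
```

```text
[ 0.5854 -0.1016  0.022 ]
[ 0.6254 -0.1438  0.022 ]
[ 0.418 -0.256  0.022]
[ 0.4596 -0.2965  0.022 ]
[ 0.5867 -0.0991  0.022 ]
[ 0.6282 -0.1426  0.022 ]
```

View pics/w4c.png

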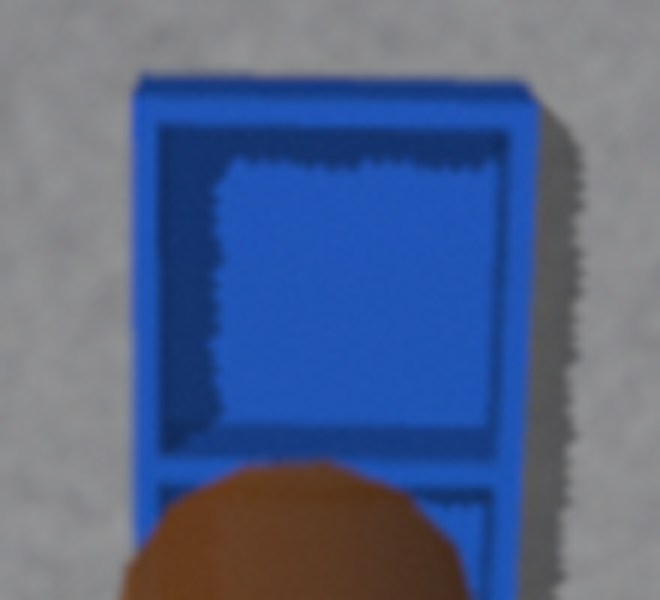

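```bash
sed -i 's/^TC=.*;TD/TC=np.array([.522,-.1985]);TD/' h.py; python3 -c "
from h import *
plan([*comp(-.084),.08],43);plan([*comp(-.084),.0695],43)"
```

```text
t 6.28 pos [ 0.584  -0.1349  0.22  ] yaw 43.5 shift [-0.032  0.03   0.934] turn [-0.001  0.     0.011] F [ 0.2  0.9 -0.3] w 0.017 q [-0.21  0.56  0.5   1.72 -0.32  0.94 -0.4 ]
t 6.28 pos [ 0.584  -0.1349  0.22  ] yaw 43.5 shift [-0.032  0.031  1.004] turn [-0.001  0.     0.011] F [ 0.2  0.9 -0.3] w 0.017 q [-0.21  0.56  0.5   1.72 -0.32  0.94 -0.4 ]
```

Call:
{"op": "arm_command", "data": {
  "deltas": [
    [-1,-0.032,0.03,0.1,0,0,0.01],
    [-1,-0.032,0.03,0.35,0,0,0.01],
    [-1,-0.032,0.03,0.6,0,0,0.01],
    [-1,-0.032,0.03,0.7,0,0,0.01],
    [-1,-0.032,0.03,0.75,0,0,0.01],
    [-1,-0.032,0.03,0.75,0,0,0.01]
  ]
}}

```text
clock: 7.02
position: [0.5842, -0.1422, 0.1083]
tool_rot: [3.141, -0.0, 0.75]
force: [-0.3, -0.3, -0.6]
grip_width: 0.017
```

```bash
python3 -c "
from h import *
plan([*comp(-.084),.0695],43)
im=cams.grab_frame('side');cv2.imwrite('pics/s5.png',im[150:400,200:520])
im=cams.grab_frame('wrist');cv2.imwrite('pics/w5.png',im)
plan([*comp(-.084),.0695],43)"
```

```text
t 7.03 pos [ 0.5842 -0.1422  0.1083] yaw 43.0 shift [ 0.001 -0.007  0.259] turn [ 0.    -0.    -0.001] F [-0.3 -0.3 -0.6] w 0.017 q [-0.14  0.71  0.42  1.79 -0.41  0.73 -0.32]
t 7.12 pos [ 0.5845 -0.1422  0.1089] yaw 43.0 shift [-0.001 -0.008  0.262] turn [ 0.001 -0.001 -0.001] F [ 0.5 -0.2 -0.5] w 0.0172 q [-0.14  0.71  0.42  1.79 -0.41  0.73 -0.32]
```

View pics/s5.png

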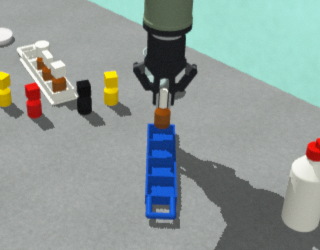

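View pics/w5.png

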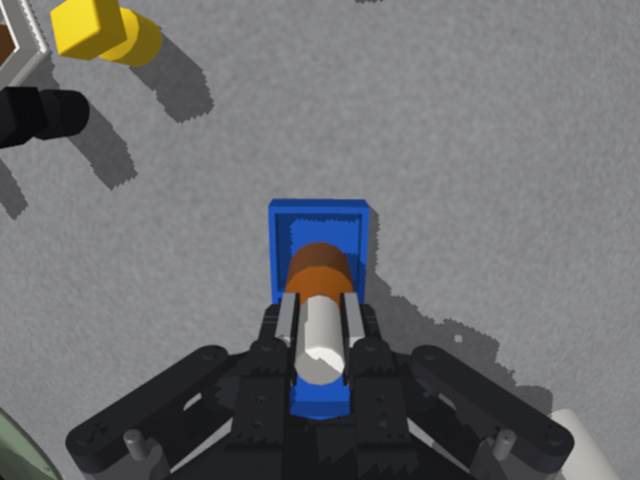

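Call:
{"op": "arm_command", "data": {
  "deltas": [
    [-1,0,-0.005,0.1,0,0,0],
    [-1,0,-0.005,0.2,0,0,0],
    [-1,0,-0.005,0.23,0,0,0],
    [-1,0,-0.005,0.245,0,0,0],
    [-1,0,-0.005,0.255,0,0,0],
    [-1,0,-0.005,0.26,0,0,0],
    [-1,0,-0.005,0.26,0,0,0]
  ]
}}

```text
clock: 8.0
position: [0.5837, -0.1417, 0.0695]
tool_rot: [3.141, -0.001, 0.75]
force: [-1.2, 0.2, 4.9]
grip_width: 0.017
```

Call:
{"op": "arm_command", "data": {
  "deltas": [
    [-0.5,0,0,0,0,0,0],
    [-0.2,0,0,0,0,0,0],
    [0.2,0,0,0,0,0,0],
    [0.3,0,0,0,0,0,0],
    [0.3,0,0,-0.1,0,0,0],
    [0.4,0,0,-0.4,0,0,0],
    [1,0,0,-0.8,0,0,0],
    [1,0,0,-1,0,0,0]
  ]
}}

```text
clock: 9.0
position: [0.5841, -0.1421, 0.223]
tool_rot: [3.139, -0.002, 0.749]
force: [-0.3, 0.3, -0.5]
grip_width: 0.0856
```

```bash
python3 -c "
from h import *
plan([.5705,.2545,.20],73)
im=cams.grab_frame('wrist');cv2.imwrite('pics/w6.png',im)"
```

```text
t 9.0 pos [ 0.5841 -0.1421  0.223 ] yaw 42.9 shift [ 1.734 -1.997  0.152] turn [ 0.004 -0.002 -0.668] F [-0.3  0.3 -0.5] w 0.0856 q [-0.21  0.56  0.51  1.71 -0.33  0.95 -0.39]
```

View pics/w6.png

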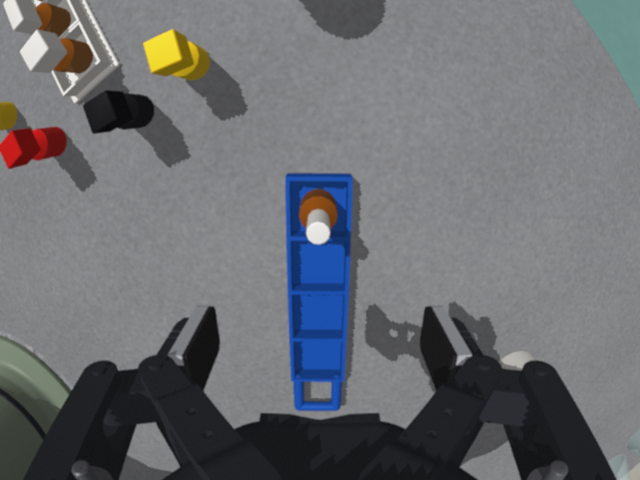

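Call:
{"op": "arm_command", "data": {
  "deltas": [
    [1,0.2,-0.23,0,0,0,-0.08],
    [1,0.46,-0.53,0,0,0,-0.16],
    [1,0.72,-0.83,0,0,0,-0.25],
    [1,0.86,-1,0,0,0,-0.33]
  ]
}}

```text
clock: 9.55
position: [0.5752, 0.0594, 0.2196]
tool_rot: [-3.141, -0.001, 1.014]
force: [0.1, -0.8, -1.2]
grip_width: 0.0855
```

```bash
python3 -c "
from h import *
plan([.5705,.2545,.16],73)"
```

```text
t 9.55 pos [0.5752 0.0594 0.2196] yaw 58.1 shift [ 1.087 -0.714  0.398] turn [-0.    -0.001 -0.331] F [ 0.1 -0.8 -1.2] w 0.0855 q [-0.51  0.52  0.44  1.77 -0.27  0.91 -0.51]
```

Call:
{"op": "arm_command", "data": {
  "deltas": [
    [1,0.3,-0.2,0,0,0,-0.1],
    [1,0.6,-0.4,0,0,0,-0.2],
    [1,0.85,-0.58,0.1,0,0,-0.33],
    [1,1,-0.7,0.3,0,0,-0.33],
    [1,1,-0.7,0.4,0,0,-0.33],
    [1,1,-0.7,0.4,0,0,-0.33]
  ]
}}

```text
clock: 10.3
position: [0.5665, 0.2379, 0.1586]
tool_rot: [-3.141, 0.002, 1.267]
force: [0.7, -1.1, 0.3]
grip_width: 0.0853
```

```bash
python3 -c "
from h import *
plan([.5705,.2545,.069],73)
c=cams.get_calibration('wrist');im=cams.grab_frame('wrist');cv2.imwrite('pics/w7.png',im)"
```

```text
t 10.3 pos [0.5665 0.2379 0.1586] yaw 72.6 shift [ 0.115 -0.007  0.597] turn [-0.001  0.002 -0.009] F [ 0.7 -1.1  0.3] w 0.0853 q [-0.72  0.64  0.33  1.72 -0.26  0.83 -0.57]
```

View pics/w7.png

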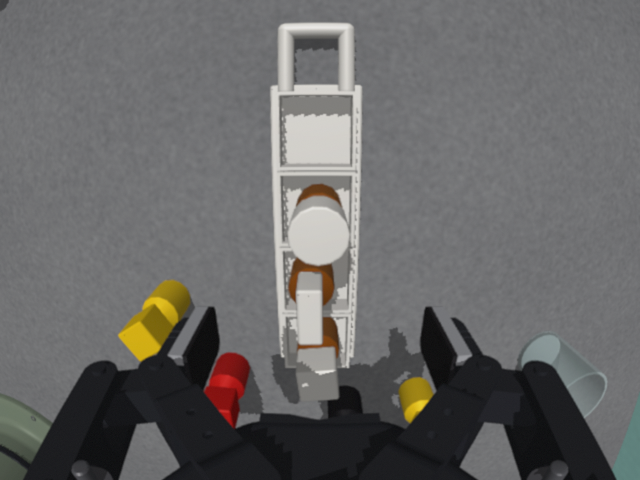

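```bash
python3 -c "
from h import *
for p in((319,236),(310,318),(318,381)):print(onz('wrist',*p,.0865).round(4))
im=cv2.imread('pics/w7.png');cv2.imwrite('pics/w7c.png',cv2.resize(im[190:420,260:380],None,fx=2.5,fy=2.5,interpolation=2))
"
```

```text
[0.5719 0.2528 0.0865]
[0.5505 0.2034 0.0865]
[0.5398 0.1526 0.0865]
```

View pics/w7c.png

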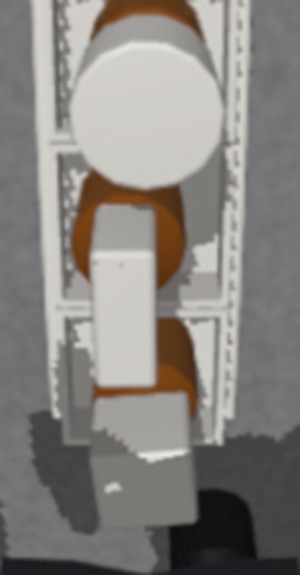

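Call:
{"op": "arm_command", "data": {
  "deltas": [
    [1,0.11,-0.003,0.1,0,0,0],
    [1,0.11,-0.003,0.3,0,0,0],
    [1,0.11,-0.003,0.5,0,0,0],
    [1,0.11,-0.003,0.595,0,0,0],
    [0.4,0.11,-0.003,0.595,0,0,0],
    [0,0.11,-0.003,0.595,0,0,0],
    [-1,0.11,-0.003,0.595,0,0,0],
    [-1,0.11,-0.003,0.595,0,0,0]
  ],
  "newtons": 30
}}

```text
clock: 11.35
position: [0.5717, 0.2552, 0.0708]
tool_rot: [3.14, -0.001, 1.268]
force: [-0.6, 0.0, 5.0]
grip_width: 0.0353
```

Call:
{"op": "arm_command", "data": {
  "deltas": [
    [-1,0,0,0,0,0,0],
    [-1,0,0,0,0,0,0],
    [-1,0,0,0,0,0,0]
  ]
}}

```text
clock: 11.72
position: [0.5717, 0.2552, 0.0708]
tool_rot: [3.141, -0.001, 1.268]
force: [-1.2, -0.1, 5.7]
grip_width: 0.0355
```

Call:
{"op": "arm_command", "data": {
  "deltas": [
    [-1,0,0,-0.06,0,0,0],
    [-1,0,0,-0.2,0,0,0],
    [-1,0,0,-0.45,0,0,0],
    [-1,0,0,-0.75,0,0,0],
    [-1,0,0,-1,0,0,0],
    [-1,0,0,-1,0,0,0]
  ]
}}

```text
clock: 12.48
position: [0.5724, 0.2553, 0.224]
tool_rot: [3.138, -0.004, 1.268]
force: [0.7, -0.3, -1.8]
grip_width: 0.0352
```

```bash
python3 -c "
from h import *
plan([*comp(-.028),.22],43)
im=cams.grab_frame('wrist');cv2.imwrite('pics/w8.png',im)"
```

```text
t 12.47 pos [0.5724 0.2553 0.224 ] yaw 72.7 shift [-2.826  0.674  0.017] turn [ 0.003 -0.007  0.659] F [ 0.7 -0.3 -1.8] w 0.0352 q [-0.75  0.57  0.36  1.64 -0.24  0.97 -0.61]
```

View pics/w8.png

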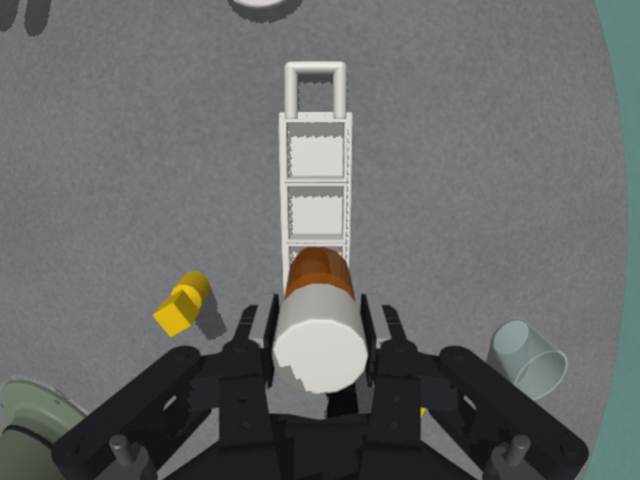

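Call:
{"op": "arm_command", "data": {
  "deltas": [
    [-1,-0.15,0.03,0,0,0,0],
    [-1,-0.45,0.1,0,0,0,0],
    [-1,-0.75,0.17,0,0,0,0],
    [-1,-1,0.24,0,0,0,0.1]
  ]
}}

```text
clock: 13.02
position: [0.5598, 0.0979, 0.2193]
tool_rot: [-3.141, 0.001, 1.187]
force: [0.1, 0.7, -2.0]
grip_width: 0.0354
```

Call:
{"op": "arm_command", "data": {
  "deltas": [
    [-1,-0.3,0.08,0,0,0,0],
    [-1,-0.6,0.16,0,0,0,0.1],
    [-1,-0.9,0.25,0,0,0,0.2],
    [-1,-1,0.28,0,0,0,0.3]
  ]
}}

```text
clock: 13.52
position: [0.5426, -0.0577, 0.2194]
tool_rot: [-3.141, 0.001, 0.947]
force: [0.6, 0.7, -1.7]
grip_width: 0.0355
```

```bash
python3 -c "
from h import *
plan([*comp(-.028),.21],43)"
```

```text
t 13.53 pos [ 0.5426 -0.0577  0.2194] yaw 54.2 shift [-0.659  0.474  0.064] turn [-0.     0.002  0.25 ] F [ 0.6  0.7 -1.7] w 0.0355 q [-0.35  0.47  0.48  1.86 -0.27  0.88 -0.36]
```

Call:
{"op": "arm_command", "data": {
  "deltas": [
    [-1,-0.25,0.18,0,0,0,0.1],
    [-1,-0.5,0.36,0,0,0,0.2],
    [-1,-0.68,0.49,0.1,0,0,0.25],
    [-1,-0.68,0.49,0.4,0,0,0.25],
    [-1,-0.68,0.49,0.65,0,0,0.25],
    [-1,-0.68,0.49,0.75,0,0,0.25],
    [-1,-0.68,0.49,0.75,0,0,0.25]
  ]
}}

```text
clock: 14.4
position: [0.5446, -0.1796, 0.1069]
tool_rot: [-3.141, 0.001, 0.757]
force: [0.8, 0.1, -0.4]
grip_width: 0.0355
```

```bash
python3 -c "
from h import *
im=cams.grab_frame('wrist');cv2.imwrite('pics/w9.png',im)
plan([*comp(-.028),.0663],43)"
```

```text
t 14.45 pos [ 0.5451 -0.1798  0.1078] yaw 43.4 shift [-0.011 -0.014  0.277] turn [0.    0.    0.009] F [ 0.1 -0.8 -1.7] w 0.0351 q [-0.08  0.68  0.43  1.86 -0.42  0.69 -0.22]
```

View pics/w9.png

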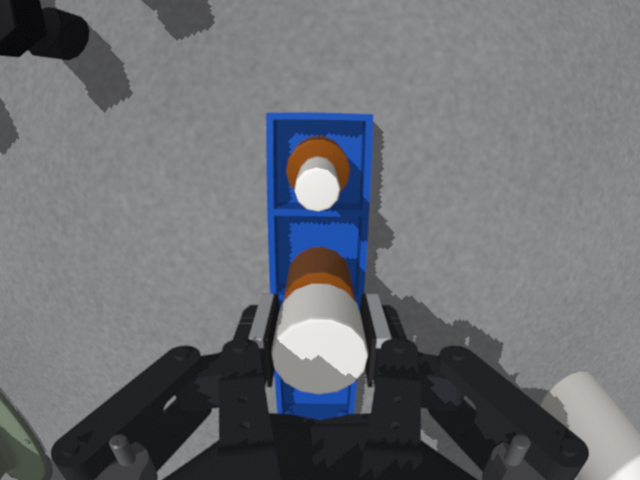

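Call:
{"op": "arm_command", "data": {
  "deltas": [
    [-1,-0.011,-0.012,0.1,0,0,0.01],
    [-1,-0.011,-0.012,0.2,0,0,0.01],
    [-1,-0.011,-0.012,0.245,0,0,0.01],
    [-1,-0.011,-0.012,0.26,0,0,0.01],
    [-1,-0.011,-0.012,0.27,0,0,0.01],
    [-1,-0.011,-0.012,0.275,0,0,0.01],
    [-1,-0.011,-0.012,0.275,0,0,0.01]
  ]
}}

```text
clock: 15.32
position: [0.5427, -0.1795, 0.0663]
tool_rot: [3.141, -0.0, 0.75]
force: [-0.8, 0.6, 3.6]
grip_width: 0.035
```

Call:
{"op": "arm_command", "data": {
  "deltas": [
    [0,0,0,0,0,0,0],
    [0.3,0,0,0,0,0,0],
    [0.6,0,0,0,0,0,0],
    [0.7,0,0,0,0,0,0],
    [0.7,0,0,-0.1,0,0,0],
    [0.7,0,0,-0.4,0,0,0],
    [1,0,0,-0.8,0,0,0],
    [1,0,0,-1,0,0,0]
  ]
}}

```text
clock: 16.32
position: [0.543, -0.1799, 0.2198]
tool_rot: [3.139, -0.002, 0.749]
force: [0.1, -0.1, -0.7]
grip_width: 0.0855
```

```bash
python3 -c "
from h import *
im=cams.grab_frame('wrist');cv2.imwrite('pics/w10.png',im)
plan([.5493,.2030,.2],74)"
```

```text
t 16.38 pos [ 0.5439 -0.1804  0.2224] yaw 42.9 shift [ 1.766 -1.848  0.147] turn [ 0.008 -0.003 -0.691] F [ 2.8 -1.2  5.6] w 0.0857 q [-0.16  0.52  0.54  1.79 -0.33  0.91 -0.3 ]
```

View pics/w10.png

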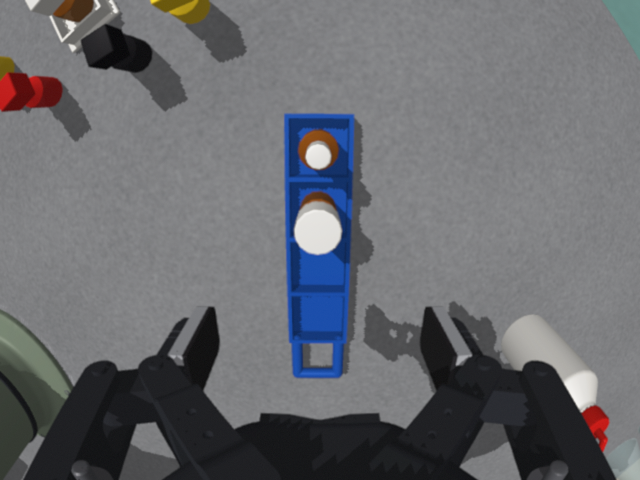

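Both bottles stand centred in their compartments. The bar bottle is next.

Call:
{"op": "arm_command", "data": {
  "deltas": [
    [1,0.2,-0.21,0,0,0,-0.08],
    [1,0.46,-0.48,0,0,0,-0.16],
    [1,0.72,-0.75,0,0,0,-0.25],
    [1,0.88,-0.92,0,0,0,-0.34]
  ]
}}

```text
clock: 16.88
position: [0.5449, 0.0143, 0.2166]
tool_rot: [3.142, -0.001, 1.021]
force: [0.5, -1.0, 0.1]
grip_width: 0.0851
```

```bash
python3 -c "
from h import *
plan([.5493,.19,.16],74)"
```

```text
t 16.88 pos [0.5449 0.0143 0.2166] yaw 58.5 shift [ 1.014 -0.587  0.378] turn [ 0.    -0.001 -0.344] F [ 0.5 -1.   0.1] w 0.0851 q [-0.47  0.47  0.46  1.86 -0.27  0.87 -0.43]
```

Call:
{"op": "arm_command", "data": {
  "deltas": [
    [1,0.3,-0.17,0,0,0,-0.1],
    [1,0.6,-0.35,0,0,0,-0.2],
    [1,0.85,-0.5,0.1,0,0,-0.34],
    [1,1,-0.587,0.3,0,0,-0.34],
    [1,1,-0.587,0.38,0,0,-0.34],
    [1,1,-0.587,0.38,0,0,-0.34]
  ]
}}

```text
clock: 17.62
position: [0.5489, 0.1844, 0.1588]
tool_rot: [-3.141, 0.001, 1.283]
force: [-0.6, -0.6, -0.2]
grip_width: 0.0851
```

```bash
python3 -c "
from h import *
plan([.5493,.2030,.07],74)
c=cams.get_calibration('wrist');im=cams.grab_frame('wrist');cv2.imwrite('pics/w11.png',cv2.resize(im[120:420,240:400],None,fx=2,fy=2,interpolation=2))"
```

```text
t 17.62 pos [0.5489 0.1844 0.1588] yaw 73.5 shift [ 0.121 -0.032  0.592] turn [-0.001  0.002 -0.011] F [-0.6 -0.6 -0.2] w 0.0851 q [-0.67  0.59  0.34  1.82 -0.27  0.78 -0.47]
```

View pics/w11.png

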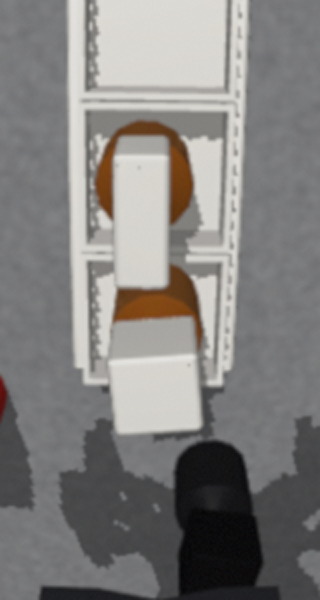

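```bash
python3 -c "
from h import *
for p in((310.5,230.5),(317.5,318)):print(onz('wrist',*p,.0865).round(4))
plan([.5500,.2020,.070],74)
for p in((113,155),(168,155),(169,288),(117,288)):print(onz('wrist',240+p[0]/2,120+p[1]/2,.0865).round(4))
"
```

```text
[0.5503 0.2039 0.0865]
[0.5378 0.1483 0.0865]
t 17.68 pos [0.5494 0.1842 0.1595] yaw 73.5 shift [ 0.115 -0.03   0.597] turn [ 0.001  0.001 -0.011] F [ 0.1  0.7 -0.6] w 0.0852 q [-0.67  0.59  0.34  1.82 -0.27  0.78 -0.47]
[0.5484 0.2242 0.0865]
[0.5628 0.2199 0.0865]
[0.5521 0.1821 0.0865]
[0.5376 0.1864 0.0865]
```

Call:
{"op": "arm_command", "data": {
  "deltas": [
    [1,0.12,-0.03,0.1,0,0,-0.011],
    [1,0.12,-0.03,0.3,0,0,-0.011],
    [1,0.12,-0.03,0.5,0,0,-0.011],
    [1,0.12,-0.03,0.597,0,0,-0.011],
    [0.2,0.12,-0.03,0.597,0,0,-0.011],
    [-0.3,0.12,-0.03,0.597,0,0,-0.011],
    [-1,0.12,-0.03,0.597,0,0,-0.011],
    [-1,0.12,-0.03,0.597,0,0,-0.011]
  ],
  "newtons": 30
}}

```text
clock: 18.68
position: [0.5501, 0.2041, 0.07]
tool_rot: [3.141, -0.001, 1.293]
force: [-1.0, -0.6, 5.8]
grip_width: 0.0154
```

Call:
{"op": "arm_command", "data": {
  "deltas": [
    [-1,0,0,0,0,0,0],
    [-1,0,0,0,0,0,0],
    [-1,0,0,0,0,0,0],
    [-1,0,0,0,0,0,0]
  ]
}}

```text
clock: 19.18
position: [0.5502, 0.2041, 0.07]
tool_rot: [3.141, -0.001, 1.293]
force: [-0.9, 0.3, 7.4]
grip_width: 0.0153
```

Call:
{"op": "arm_command", "data": {
  "deltas": [
    [-1,0,0,-0.06,0,0,0],
    [-1,0,0,-0.2,0,0,0],
    [-1,0,0,-0.45,0,0,0],
    [-1,0,0,-0.75,0,0,0],
    [-1,0,0,-1,0,0,0],
    [-1,0,0,-1,0,0,0]
  ]
}}

```text
clock: 19.92
position: [0.5509, 0.2043, 0.2225]
tool_rot: [3.138, -0.003, 1.292]
force: [-0.1, 0.2, -1.4]
grip_width: 0.0156
```

```bash
python3 -c "
from h import *
im=cams.grab_frame('wrist');cv2.imwrite('pics/w12.png',im)
plan([*comp(.028),.22],43)"
```

```text
t 19.98 pos [0.5501 0.2041 0.2206] yaw 74.1 shift [-2.792  0.46   0.   ] turn [ 0.001 -0.003  0.69 ] F [ 0.6 -1.  -1.5] w 0.0154 q [-0.72  0.52  0.38  1.75 -0.23  0.92 -0.52]
```

View pics/w12.png

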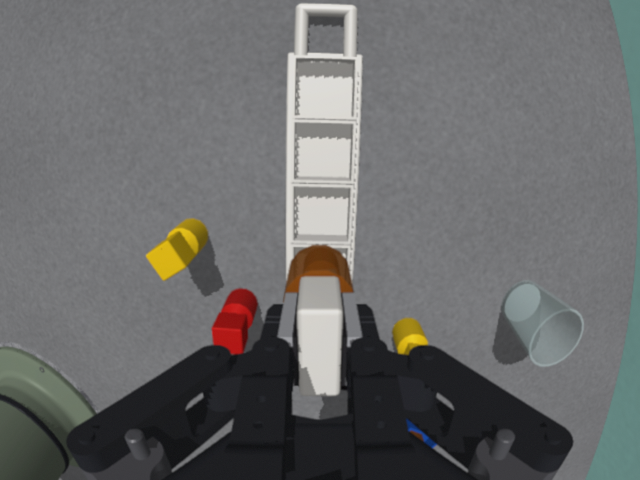

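Call:
{"op": "arm_command", "data": {
  "deltas": [
    [-1,-0.15,0.02,0,0,0,0],
    [-1,-0.45,0.07,0,0,0,0],
    [-1,-0.75,0.12,0,0,0,0],
    [-1,-1,0.16,0,0,0,0.1]
  ]
}}

```text
clock: 20.48
position: [0.5306, 0.0502, 0.2186]
tool_rot: [-3.14, 0.001, 1.211]
force: [0.4, 0.5, -0.6]
grip_width: 0.0156
```

Call:
{"op": "arm_command", "data": {
  "deltas": [
    [-1,-0.3,0.07,0,0,0,0],
    [-1,-0.6,0.14,0,0,0,0.1],
    [-1,-0.9,0.2,0,0,0,0.2],
    [-1,-1,0.22,0,0,0,0.3]
  ]
}}

```text
clock: 20.98
position: [0.5086, -0.1025, 0.2188]
tool_rot: [-3.141, 0.002, 0.971]
force: [-0.0, 0.1, -0.4]
grip_width: 0.0156
```

```bash
python3 -c "
from h import *
plan([*comp(.028),.21],43)"
```

```text
t 20.98 pos [ 0.5086 -0.1025  0.2188] yaw 55.6 shift [-0.66   0.394  0.059] turn [-0.001  0.002  0.281] F [-0.   0.1 -0.4] w 0.0156 q [-0.29  0.44  0.5   1.93 -0.27  0.85 -0.24]
```

Call:
{"op": "arm_command", "data": {
  "deltas": [
    [-1,-0.25,0.15,0,0,0,0.1],
    [-1,-0.5,0.3,0,0,0,0.2],
    [-1,-0.68,0.4,0.1,0,0,0.285],
    [-1,-0.68,0.4,0.4,0,0,0.285],
    [-1,-0.68,0.4,0.65,0,0,0.285],
    [-1,-0.68,0.4,0.75,0,0,0.285],
    [-1,-0.68,0.4,0.75,0,0,0.285]
  ]
}}

```text
clock: 21.85
position: [0.5027, -0.2171, 0.1065]
tool_rot: [-3.14, 0.001, 0.754]
force: [-0.1, -0.5, 0.4]
grip_width: 0.0154
```

```bash
python3 -c "
from h import *
im=cams.grab_frame('wrist');cv2.imwrite('pics/w13.png',im)
plan([*comp(.028),.0655],43)"
```

```text
t 21.9 pos [ 0.5032 -0.2173  0.1074] yaw 43.2 shift [-0.01  -0.007  0.279] turn [0.    0.    0.005] F [ 0.6 -0.4 -0.3] w 0.0154 q [-0.02  0.65  0.45  1.93 -0.45  0.66 -0.1 ]
```

View pics/w13.png

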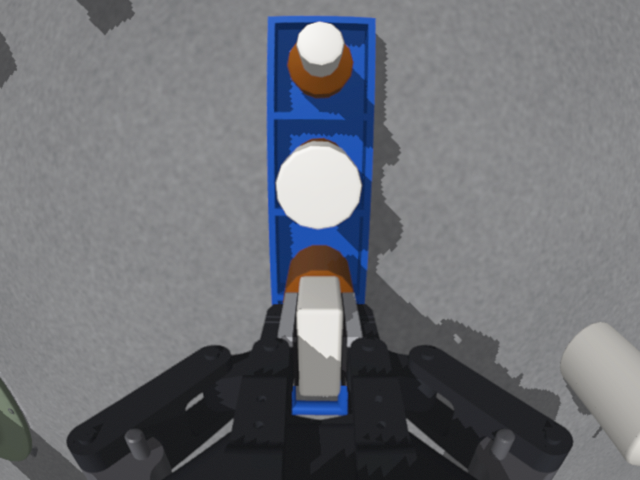

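Call:
{"op": "arm_command", "data": {
  "deltas": [
    [-1,-0.01,-0.007,0.1,0,0,0.005],
    [-1,-0.01,-0.007,0.2,0,0,0.005],
    [-1,-0.01,-0.007,0.245,0,0,0.005],
    [-1,-0.01,-0.007,0.26,0,0,0.005],
    [-1,-0.01,-0.007,0.27,0,0,0.005],
    [-1,-0.01,-0.007,0.277,0,0,0.005],
    [-1,-0.01,-0.007,0.277,0,0,0.005]
  ]
}}

```text
clock: 22.78
position: [0.5014, -0.2174, 0.0655]
tool_rot: [3.141, -0.0, 0.751]
force: [1.4, -0.7, -1.8]
grip_width: 0.0158
```

Call:
{"op": "arm_command", "data": {
  "deltas": [
    [-1,0,0,0.004,0,0,0],
    [-1,0,0,0.008,0,0,0],
    [-1,0,0,0.008,0,0,0]
  ]
}}

```text
clock: 23.15
position: [0.5015, -0.2175, 0.0654]
tool_rot: [3.141, -0.001, 0.75]
force: [-6.5, 3.1, 27.3]
grip_width: 0.0156
```

Call:
{"op": "arm_command", "data": {
  "deltas": [
    [-1,0,0,-0.006,0,0,0],
    [-1,0,0,-0.006,0,0,0]
  ]
}}

```text
clock: 23.4
position: [0.5014, -0.2174, 0.0654]
tool_rot: [3.141, -0.0, 0.751]
force: [-2.8, 1.8, 10.1]
grip_width: 0.0154
```

Call:
{"op": "arm_command", "data": {
  "deltas": [
    [-0.5,0,0,0,0,0,0],
    [-0.2,0,0,0,0,0,0],
    [0.2,0,0,0,0,0,0],
    [0.3,0,0,0,0,0,0],
    [0.3,0,0,-0.1,0,0,0],
    [0.4,0,0,-0.4,0,0,0],
    [1,0,0,-0.8,0,0,0],
    [1,0,0,-1,0,0,0]
  ]
}}

```text
clock: 24.4
position: [0.5017, -0.2179, 0.2188]
tool_rot: [3.139, -0.002, 0.75]
force: [0.4, 0.7, -0.6]
grip_width: 0.0851
```

```bash
python3 -c "
from h import *
im=cams.grab_frame('wrist');cv2.imwrite('pics/w14.png',im)
plan([.5378,.1485,.2],77)"
```

```text
t 24.45 pos [ 0.5026 -0.2184  0.2212] yaw 43.0 shift [ 1.838 -1.63   0.14 ] turn [ 0.008 -0.002 -0.756] F [ 2.9 -0.6  4.5] w 0.0852 q [-0.11  0.49  0.57  1.86 -0.34  0.88 -0.2 ]
```

View pics/w14.png

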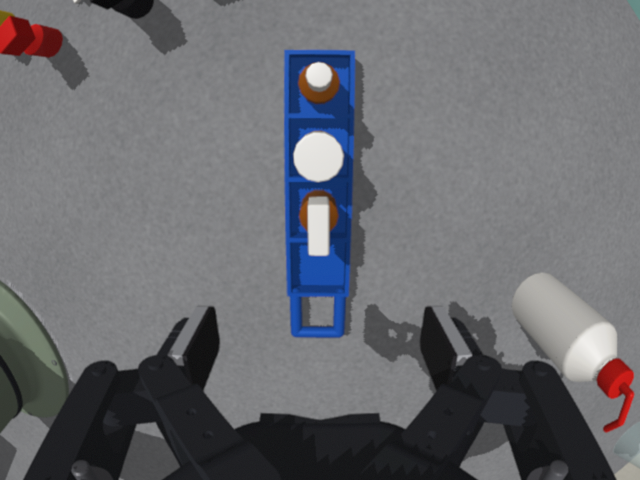

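Slim, disc and bar are in place. The square bottle is next, at yaw 77°.

Call:
{"op": "arm_command", "data": {
  "deltas": [
    [1,0.2,-0.18,0,0,0,-0.08],
    [1,0.46,-0.41,0,0,0,-0.16],
    [1,0.72,-0.64,0,0,0,-0.25],
    [1,0.92,-0.82,0,0,0,-0.38]
  ]
}}

```text
clock: 24.95
position: [0.5183, -0.0312, 0.2157]
tool_rot: [3.141, -0.001, 1.053]
force: [0.8, 0.2, 0.2]
grip_width: 0.0854
```

```bash
python3 -c "
from h import *
plan([.536,.137,.16],77)"
```

```text
t 24.95 pos [ 0.5183 -0.0312  0.2157] yaw 60.3 shift [ 1.032 -0.452  0.372] turn [ 0.    -0.001 -0.371] F [0.8 0.2 0.2] w 0.0854 q [-0.42  0.44  0.49  1.93 -0.27  0.84 -0.31]
```

Call:
{"op": "arm_command", "data": {
  "deltas": [
    [1,0.3,-0.13,0,0,0,-0.1],
    [1,0.6,-0.26,0,0,0,-0.2],
    [1,0.85,-0.38,0.1,0,0,-0.37],
    [1,1,-0.452,0.3,0,0,-0.37],
    [1,1,-0.452,0.37,0,0,-0.37],
    [1,1,-0.452,0.37,0,0,-0.37]
  ]
}}

```text
clock: 25.7
position: [0.5341, 0.1295, 0.1596]
tool_rot: [-3.141, 0.001, 1.339]
force: [0.7, -0.1, -0.3]
grip_width: 0.0853
```

```bash
python3 -c "
from h import *
plan([.5378,.1485,.07],77)
im=cams.grab_frame('wrist');cv2.imwrite('pics/w15.png',cv2.resize(im[120:420,200:440],None,fx=2,fy=2,interpolation=2))"
```

```text
t 25.7 pos [0.5341 0.1295 0.1596] yaw 76.7 shift [ 0.13  -0.005  0.597] turn [-0.001  0.001 -0.007] F [ 0.7 -0.1 -0.3] w 0.0853 q [-0.6   0.55  0.36  1.9  -0.27  0.75 -0.33]
```

View pics/w15.png

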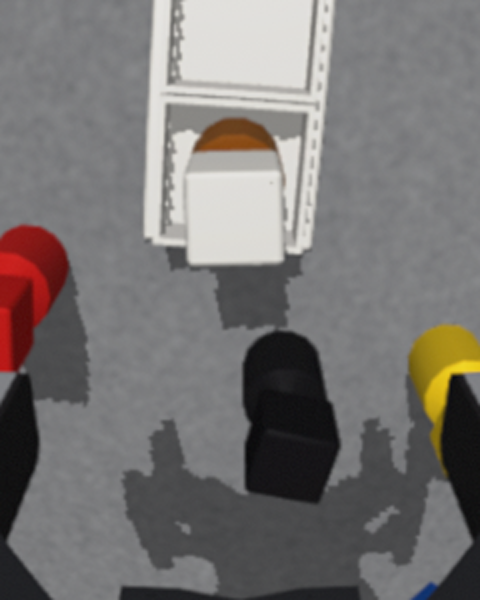

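```bash
python3 -c "
from h import *
print(onz('wrist',317.3,228.7,.0865).round(4))
plan([.5380,.1490,.070],77)"
```

```text
[0.5382 0.149  0.0865]
t 25.75 pos [0.5345 0.1294 0.1602] yaw 76.7 shift [ 0.133 -0.008  0.601] turn [ 0.001  0.001 -0.007] F [ 0.6 -0.2  0.6] w 0.0853 q [-0.6   0.55  0.36  1.89 -0.27  0.75 -0.33]
```

Call:
{"op": "arm_command", "data": {
  "deltas": [
    [1,0.133,-0.007,0.1,0,0,-0.007],
    [1,0.133,-0.007,0.3,0,0,-0.007],
    [1,0.133,-0.007,0.5,0,0,-0.007],
    [1,0.133,-0.007,0.598,0,0,-0.007],
    [0.3,0.133,-0.007,0.598,0,0,-0.007],
    [-0.1,0.133,-0.007,0.598,0,0,-0.007],
    [-1,0.133,-0.007,0.598,0,0,-0.007],
    [-1,0.133,-0.007,0.598,0,0,-0.007]
  ],
  "newtons": 30
}}

```text
clock: 26.75
position: [0.5383, 0.1504, 0.0706]
tool_rot: [3.14, -0.001, 1.345]
force: [-0.4, 0.3, 7.9]
grip_width: 0.0278
```

Call:
{"op": "arm_command", "data": {
  "deltas": [
    [-1,0,0,0,0,0,0],
    [-1,0,0,0,0,0,0],
    [-1,0,0,0,0,0,0],
    [-1,0,0,0,0,0,0]
  ]
}}

```text
clock: 27.25
position: [0.5383, 0.1504, 0.0706]
tool_rot: [3.141, -0.001, 1.345]
force: [-1.4, -0.3, 7.4]
grip_width: 0.0275
```

Call:
{"op": "arm_command", "data": {
  "deltas": [
    [-1,0,0,-0.06,0,0,0],
    [-1,0,0,-0.2,0,0,0],
    [-1,0,0,-0.45,0,0,0],
    [-1,0,0,-0.75,0,0,0],
    [-1,0,0,-1,0,0,0],
    [-1,0,0,-1,0,0,0]
  ]
}}

```text
clock: 28.0
position: [0.5389, 0.1505, 0.2229]
tool_rot: [3.138, -0.003, 1.345]
force: [1.0, -0.1, -1.4]
grip_width: 0.0278
```

```bash
python3 -c "
from h import *
im=cams.grab_frame('wrist');cv2.imwrite('pics/w16.png',im)
plan([*comp(.084),.22],43)"
```

```text
t 28.05 pos [0.5381 0.1505 0.2211] yaw 77.1 shift [-2.754  0.1    0.003] turn [ 0.001 -0.003  0.757] F [ 0.6  0.1 -0.9] w 0.0279 q [-0.67  0.48  0.4   1.82 -0.23  0.89 -0.39]
```

View pics/w16.png

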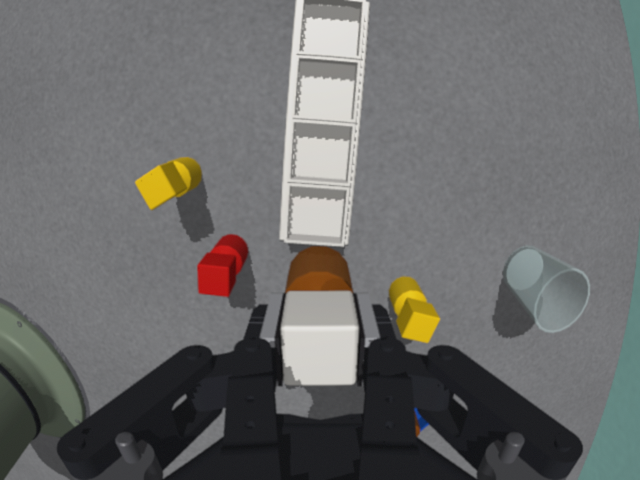

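Call:
{"op": "arm_command", "data": {
  "deltas": [
    [-1,-0.15,0.005,0,0,0,0],
    [-1,-0.45,0.015,0,0,0,0],
    [-1,-0.75,0.03,0,0,0,0],
    [-1,-1,0.035,0,0,0,0.1]
  ]
}}

```text
clock: 28.55
position: [0.5081, 0.0001, 0.2191]
tool_rot: [-3.14, 0.001, 1.264]
force: [0.5, -0.2, -1.1]
grip_width: 0.0277
```

Call:
{"op": "arm_command", "data": {
  "deltas": [
    [-1,-0.3,0.03,0,0,0,0],
    [-1,-0.6,0.07,0,0,0,0.1],
    [-1,-0.9,0.1,0,0,0,0.2],
    [-1,-1,0.115,0,0,0,0.35]
  ]
}}

```text
clock: 29.05
position: [0.4789, -0.1489, 0.2193]
tool_rot: [-3.141, 0.001, 0.984]
force: [-0.2, 1.4, -1.0]
grip_width: 0.0277
```

```bash
python3 -c "
from h import *
plan([*comp(.084),.21],43)"
```

```text
t 29.05 pos [ 0.4789 -0.1489  0.2193] yaw 56.4 shift [-0.661  0.291  0.062] turn [-0.001  0.002  0.298] F [-0.2  1.4 -1. ] w 0.0277 q [-0.23  0.41  0.54  1.97 -0.28  0.83 -0.12]
```

Call:
{"op": "arm_command", "data": {
  "deltas": [
    [-1,-0.25,0.11,0,0,0,0.1],
    [-1,-0.5,0.22,0,0,0,0.2],
    [-1,-0.68,0.295,0.1,0,0,0.3],
    [-1,-0.68,0.295,0.4,0,0,0.3],
    [-1,-0.68,0.295,0.65,0,0,0.3],
    [-1,-0.68,0.295,0.75,0,0,0.3],
    [-1,-0.68,0.295,0.75,0,0,0.3]
  ]
}}

```text
clock: 29.92
position: [0.4614, -0.2553, 0.1069]
tool_rot: [-3.14, 0.001, 0.755]
force: [-0.4, 0.1, -0.6]
grip_width: 0.0276
```

```bash
python3 -c "
from h import *
im=cams.grab_frame('wrist');cv2.imwrite('pics/w17.png',im)
plan([*comp(.084),.066],43)"
```

```text
t 29.98 pos [ 0.462  -0.2555  0.1078] yaw 43.3 shift [-0.008 -0.007  0.279] turn [0.    0.    0.007] F [-0.4 -0.3 -0.4] w 0.0276 q [ 0.05  0.63  0.48  1.99 -0.47  0.63  0.02]
```

View pics/w17.png

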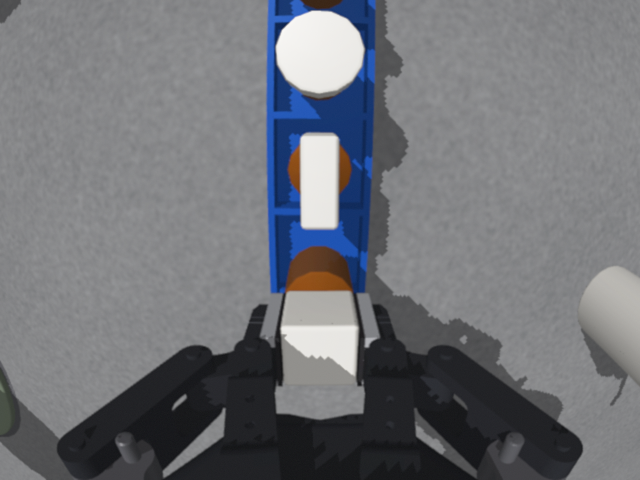

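Call:
{"op": "arm_command", "data": {
  "deltas": [
    [-1,-0.008,-0.005,0.1,0,0,0.005],
    [-1,-0.008,-0.005,0.2,0,0,0.005],
    [-1,-0.008,-0.005,0.245,0,0,0.005],
    [-1,-0.008,-0.005,0.26,0,0,0.005],
    [-1,-0.008,-0.005,0.268,0,0,0.005],
    [-1,-0.008,-0.005,0.275,0,0,0.005],
    [-1,-0.008,-0.005,0.275,0,0,0.005]
  ]
}}

```text
clock: 30.85
position: [0.4609, -0.2554, 0.0663]
tool_rot: [3.141, -0.0, 0.752]
force: [-0.1, -0.6, -1.4]
grip_width: 0.0277
```

Call:
{"op": "arm_command", "data": {
  "deltas": [
    [-1,0,0,0.003,0,0,0],
    [-1,0,0,0.003,0,0,0]
  ]
}}

```text
clock: 31.1
position: [0.4609, -0.2554, 0.0661]
tool_rot: [3.141, -0.001, 0.752]
force: [-2.6, 2.3, 10.4]
grip_width: 0.0274
```

Light contact with the compartment floor, about 10 N. Releasing now.

Call:
{"op": "arm_command", "data": {
  "deltas": [
    [-0.2,0,0,0,0,0,0],
    [0.1,0,0,0,0,0,0],
    [0.4,0,0,0,0,0,0],
    [0.5,0,0,0,0,0,0],
    [0.5,0,0,-0.1,0,0,0],
    [0.5,0,0,-0.4,0,0,0],
    [1,0,0,-0.8,0,0,0],
    [1,0,0,-1,0,0,0]
  ]
}}

```text
clock: 32.1
position: [0.4611, -0.2558, 0.2192]
tool_rot: [3.139, -0.002, 0.752]
force: [0.0, 0.3, 0.1]
grip_width: 0.0859
```

Call:
{"op": "arm_command", "data": {
  "deltas": [
    [1,-0.1,-0.3,0,0,0,0],
    [1,-0.1,-0.6,-0.2,0,0,0],
    [1,-0.1,-0.9,-0.3,0,0,0],
    [1,-0.1,-0.9,-0.3,0,0,0]
  ]
}}

```text
clock: 32.6
position: [0.3565, -0.1652, 0.262]
tool_rot: [-3.141, -0.004, 0.754]
force: [0.5, -0.6, -1.0]
grip_width: 0.0854
```

```bash
python3 -c "
from h import *
plan([.4,0,.2],43)
a=cams.grab_frame('top');b=cams.grab_frame('side')
cv2.imwrite('pics/t18.png',a);cv2.imwrite('pics/s18.png',b)
cv2.imwrite('pics/c18.png',np.hstack([cv2.resize(a[240:380,350:490],(400,400),interpolation=2),cv2.resize(b[230:380,290:440],(400,400),interpolation=2)]))"
```

```text
t 32.6 pos [ 0.3565 -0.1652  0.262 ] yaw 43.2 shift [ 0.964 -0.604  0.417] turn [-0.    -0.005  0.005] F [ 0.5 -0.6 -1. ] w 0.0854 q [-0.35  0.15  0.72  2.17 -0.14  0.86 -0.36]
```

View pics/c18.png

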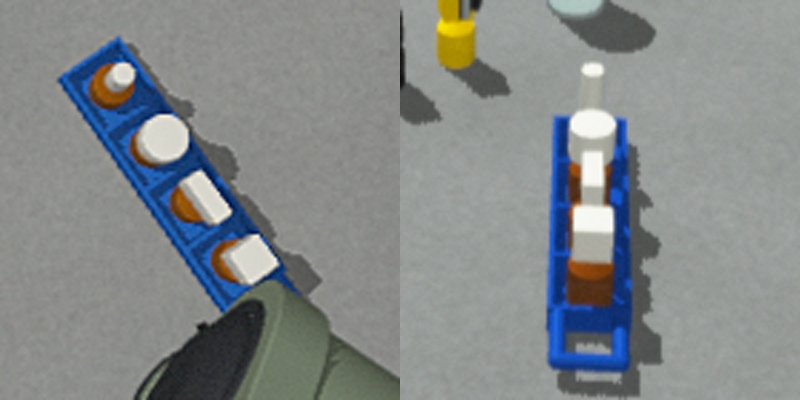

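View pics/s18.png

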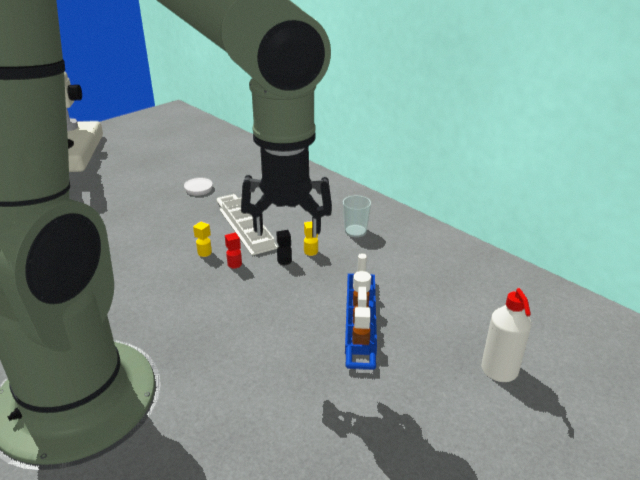

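View pics/t18.png

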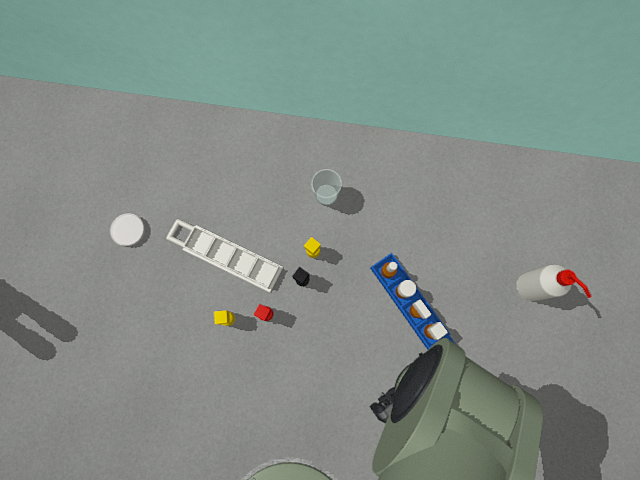

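All four bottles stand upright in the tray, the rack is empty, and the other objects are at the same pixels as at the start. Handing in.

```bash
python3 -c "
from h import *
print(job.job_done())"
```

```text
the job is handed in; nothing more can be done
None
```

I moved all four bottles from the rack to the tray and handed the job in at about 33 s. Counting from the tray's loop, they now stand square, bar, disc, slim, the reverse of their rack order.

- **Final pictures:** the side and top views show each bottle upright near the middle of its compartment and the rack empty. The wash bottle, beaker, dish and look-alikes are where they started, and the gripper is open and clear of everything. In the top view the arm hid the tray's loop end, so the square bottle's place was confirmed mainly in the side view.
- **Forces:** contact when setting down was about 4 to 10 N, except for the bar bottle. One extra small step down pressed it to 27 N on the wrist for a moment; I eased back to 10 N before letting go.
- **Disagreement between cameras:** the cameras placed the tray up to about 3 mm apart. I used roughly the average, well inside the 9 mm clearance around each bottle.

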